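Change over the chargers at the switched socket strip

ROBOT

A 6-joint arm with a two-finger parallel gripper is mounted at the origin on the work surface. World frame = base frame: x ahead of the robot, y to its left, z up, the work surface at z = 0. Lengths are in m, angles in rad, forces in N, time in s.
With the tool pointing down it reaches from about 0.275 to 0.75 m from the base axis. Payload 10.2 kg.
Tool frame: the origin (TCP) lies midway between the tips of the shut fingers; the grasp point (between the pads) lies 19 mm behind it (env.hold_point_z is the distance from the TCP to the grasp point, in m); z points along the fingers, y is the line along which they close (so a half turn about z gives the same grasp; the last joint's range is limited). The gripper opens to 85 mm and grips with 20 to 120 N. Pads are 22 mm wide; open, the fingers measure 114 mm over their backs; the gripper's body (76 mm by 85 mm) begins 54 mm behind the grasp point. The pads swing forward as they close: fully open they stand 13 mm farther back than shut.
Start: joints at [0.92, 0.313, 1.498, -0, 1.331, -0.223], TCP at [0.218, 0.478, 0.231] pointing down, gripper open.
Joint ranges: [-2.94, 2.94], [-0.97, 2.17], [0.19, 2.56], [-1.23, 4.37], [0.02, 3.11], [-2.88, 2.88]. Speed limits (rad/s): [2.39, 2.39, 3.01, 3.14, 3.14, 3.14].

INTERFACE

Orientations are given as a unit quaternion [x, y, z, w].
In Python, from bench import env, kinematics, monitor, eyes, job gives the robot as it stands. The module is installed in compiled form; this text tells all that it offers. Calls block until the motion is done:
- env.reach(position, orientation): joint-space move of the TCP to a pose.
- env.movel(position, velocity=0.15, frame=None, guard=None): straight line of the TCP; frame=None keeps the orientation; velocity is the mean speed in m/s. With guard (N) it stops when the force on the tool has changed by that much, and returns True; else False.
- env.set_joints(angles): joint-space move.
- env.release() and env.close_gripper(effort=None): open the fingers fully, or close them until they stop; effort is the grip in N (None keeps the last).
- env.hold(seconds).
- kinematics.ik(position, orientation): joint angles nearest the present ones, or None.
- monitor.sense(): the state.
- eyes.grab_frame(name): name is "scene" or "side" or "wrist"; returns a dict with "frame" (420x560x3 uint8, red, green, blue), "mtx" (3x3 intrinsics, pixels), "view" (4x4, takes a point from world to camera coordinates). Camera axes: x right, y down, z forward; pixel columns grow to the right and rows downward; lengths in m; the calibration is good to about 2 mm. A picture is of the moment at which its call begins. There is no depth.
A pose or a line that the arm cannot do raises env.MotionError and nothing moves.
- job.hand_in(): hands the job in; it is judged then, once.
The state is a dict: "clock": time; "joints": joint angles; "qvel": joint speeds; "joint_efforts": joint torques, N m; "position": TCP position; "ee_rot": TCP orientation; "contact_force": force on the tool from outside, world axes, zero at the start; "ft_torque": the same for the moment, N m; "finger_gap": opening from 0.0 (shut) to 1.0 (fully open); "gripper_force": force on a finger pad.
Only numpy, scipy, OpenCV 4.12 (cv2) and the standard library are available. Lean on these libraries where they do the work, as an engineer would, in place of code of your own. Each camera call takes 0.05 s, during which the arm holds its last target. There are 200 camera calls.

TASK

The cells in the yellow charger are full: switch its socket off and switch the black charger's socket on, each with a light fingertip press on the raised half of the rocker switch in front of that charger, so that the rocker goes fully over. Leave the other sockets' switches as they are, leave everything plugged in and in its place, and draw the hand clear.

Things in the scene. Friction and masses are not known exactly. Their poses are not given: they have to be found in the camera images.
- strip: Grey switched socket strip lying along the bench, screwed down: 444 mm long (its y axis), 116 mm deep (x), 44 mm high, black end caps (46 mm high). Origin at the centre of its underside, on the bench; x points away from the robot at yaw 0. It is made of five identical socket modules, 84 mm apart, in an order that varies.
- yellow_socket: Socket module that the yellow charger is plugged into: 110 x 82.5 x 44 mm, fixed. Origin at the centre of its underside, on the bench; axes as the strip's. Its face (z = 44 mm) has a 41 mm round well, 17 mm deep, at x = +26 mm, y = 0, and a red rocker switch centred at x = -34 mm, y = 0, on the robot's side of the well. The rocker's bezel is 25 x 33 mm and 2 mm high.
- yellow_rocker (a point): Middle of the red rocker in front of the yellow charger, on its hinge line at the bottom of the V (48 mm above the bench); axes as the strip's. The rocker is 19.5 mm wide (x), 27 mm long (y): two flat halves meeting in a shallow V. The pressed half is level at this height; the raised half slopes up by 0.35 rad to its outer edge, 12.7 mm out along y and 4.6 mm higher.
- black_rocker (a point): The same point of the same red rocker in front of the black charger. Either rocker goes over under about 2.5 N on the outer part of the raised half, which stops firmly when level with this point. A fingertip reaching past the hinge onto the other half holds it up; 4 mm below lies the strip's face. A small white bar marks the right-hand (-y, ON) half.
- black_socket: Socket module that the black charger is plugged into; made and measured like the yellow one's.
- usb_socket: Socket module that the white USB adapter is plugged into; same make. Not to be switched.
- spare_a_socket: Empty socket module; same make. Not to be switched.
- spare_b_socket: Empty socket module; same make. Not to be switched.
- yellow_switch (a joint): Rocker switch of this socket, hinge angle in rad: +0.175 = ON, its right-hand (-y) half pressed level and its left-hand (+y) half raised; -0.175 = OFF, its left-hand half pressed level and right-hand half raised. No spring: it stays where it is left. Starts ON.
- black_switch (a joint): Rocker switch of this socket, hinge angle in rad: +0.175 = ON, its right-hand (-y) half pressed level and its left-hand (+y) half raised; -0.175 = OFF, its left-hand half pressed level and right-hand half raised. No spring: it stays where it is left. Starts OFF.
- usb_switch (a joint): Rocker switch of this socket, hinge angle in rad: +0.175 = ON, its right-hand (-y) half pressed level and its left-hand (+y) half raised; -0.175 = OFF, its left-hand half pressed level and right-hand half raised. No spring: it stays where it is left. Starts ON, to stay ON.
- spare_a_switch (a joint): Rocker switch of this socket, hinge angle in rad: +0.175 = ON, its right-hand (-y) half pressed level and its left-hand (+y) half raised; -0.175 = OFF, its left-hand half pressed level and right-hand half raised. No spring: it stays where it is left. Starts OFF, to stay OFF.
- spare_b_switch (a joint): Rocker switch of this socket, hinge angle in rad: +0.175 = ON, its right-hand (-y) half pressed level and its left-hand (+y) half raised; -0.175 = OFF, its left-hand half pressed level and right-hand half raised. No spring: it stays where it is left. Starts OFF, to stay OFF.
- yellow_charger: Yellow plug-in charger holding four green cells, lying on the strip with its plug in the well (loose, could be pulled out). Body 84 mm (x, from -21 to +63 mm) x 66 mm (y) x 32 mm high; origin on the plug's axis at the underside of the body (on the strip's face), so its robot-side face is 39 mm from the centre of its switch.
- black_charger: Black plug-in charger holding two large blue cells, plugged in likewise (loose). Body 90 mm (x, from -23 to +67 mm) x 54 mm x 36 mm high; origin on the plug's axis at the underside of the body, its robot-side face 37 mm from the centre of its switch.
- usb_adapter: White USB power adapter, plugged in likewise (loose). Body 44 x 44 x 28 mm high (x from -20 to +24 mm); origin on the plug's axis at the underside of the body.
- screwdriver: Loose red-handled screwdriver, 190 mm long, lying in front of the strip; origin at its underside, about mid-length.
- cell_case: Loose clear case of four spare blue cells, 60 x 64 x 18 mm, lying in front of the strip; origin at the centre of its underside.
- paint_tin: Loose paint tin, 102 mm across, 104 mm high, left of the strip; origin at the centre of its underside.
- glue_bottle: Loose white glue bottle, 56 mm across, 160 mm high, right of the strip; origin at the centre of its underside.
- sanding_block: Loose cork sanding block, 100 x 65 x 45 mm, in front of the strip's right end; origin at the centre of its underside.
Not all that is in view belongs to the job. What is shaped like the black_socket but turquoise is not meant. Leave any purple look-alike of the yellow_socket alone.

How it is judged:
At the end, for the whole second after the job is handed in: Yellow charger's rocker below -0.13 rad (OFF), black charger's above +0.13 (ON), USB adapter's still above +0.13, both spares' still below -0.13; chargers and adapter within 8 mm, loose things on the bench within 15 mm, of where they began (value of joint each of yellow_switch, spare_a_switch, spare_b_switch below -0.13 rad and value of joint each of black_switch, usb_switch above 0.13 rad and distance of each of yellow_charger, black_charger, usb_adapter from where it was at the start of the episode below 0.008 m and distance of each of screwdriver, cell_case, paint_tin, glue_bottle, sanding_block from where it was at the start of the episode below 0.015 m); the robot touches nothing.
It fails at once if another socket's switch was moved (value of joint usb_switch below 0.11 rad or value of joint any of spare_a_switch, spare_b_switch above -0.11 rad).
It fails at once if the strip was pressed hard (over 40 N) (contact force between the fingers and usb_socket above 40 N or contact force between the fingers and yellow_socket above 40 N or contact force between the fingers and spare_a_socket above 40 N or contact force between the fingers and black_socket above 40 N or contact force between the fingers and spare_b_socket above 40 N).
It fails at once if a charger or the adapter was lifted or shifted in its socket (over 8 mm) (distance of any of yellow_charger, black_charger, usb_adapter from where it was at the start of the episode above 0.008 m).
It fails at once if something lying on the bench was moved (over 15 mm): screwdriver, cell case, paint tin, glue bottle or sanding block (distance of any of screwdriver, cell_case, paint_tin, glue_bottle, sanding_block from where it was at the start of the episode above 0.015 m).
It also fails if it takes over 35 s, if anything falls off the work surface, if the arm or the gripper's body presses on something with over 40 N, if the wrist force passes 120 N, or if a joint passes its speed limit or range.

## Working session

There is one attempt and no reset: what is moved stays moved. The work goes in short steps, each a Python script; the robot and the scene stay as the last script left them, time stands still between calls to the robot, and variables do not carry over. Pictures are saved under pics/ and viewed, at most 10 in all, crops included, and the job is handed in when it is done.

```bash
mkdir -p pics; cat > h.py <<'E'
import numpy as np, cv2
from bench import env, kinematics, monitor, eyes, job
def grab(n,save=None):
    f=eyes.grab_frame(n)
    if save: cv2.imwrite('pics/'+save,cv2.cvtColor(f['frame'],cv2.COLOR_RGB2BGR))
    return f
def ray(f,uv):
    V=np.array(f['view']);K=np.array(f['mtx']);R=V[:3,:3];c=-R.T@V[:3,3]
    d=R.T@np.linalg.solve(K,[uv[0],uv[1],1.]);return c,d/np.linalg.norm(d)
def onplane(f,uv,z):
    c,d=ray(f,uv);return c+d*(z-c[2])/d[2]
def tri(fs,uvs):
    A=np.zeros((3,3));b=np.zeros(3);rs=[ray(f,u) for f,u in zip(fs,uvs)]
    for c,d in rs: P=np.eye(3)-np.outer(d,d);A+=P;b+=P@c
    x=np.linalg.solve(A,b);return x,[np.linalg.norm((np.eye(3)-np.outer(d,d))@(x-c)) for c,d in rs]
def proj(f,X):
    V=np.array(f['view']);p=np.array(f['mtx'])@(V[:3,:3]@X+V[:3,3]);return p[:2]/p[2]
E
python3 - <<'E'
from h import *
fs=[grab(n) for n in("scene","side")]
im=np.vstack([f['frame'] for f in fs])
for f,n in zip(fs,("scene","side")):
    cv2.imwrite(f'pics/{n}0.png',cv2.cvtColor(f['frame'],cv2.COLOR_RGB2BGR))
    V=np.array(f['view']);print(n,-V[:3,:3].T@V[:3,3],V[2,:3],f['mtx'][0][0])
s=monitor.sense();print(s['clock'],s['ee_rot'],s['contact_force'])
E
```

```text
scene [1.17100541 0.55257699 0.82473424] [-0.53739511 -0.50809671 -0.67308561] 385.61617026931236
side [0.54281878 0.66554562 0.85625115] [ 0.04039253 -0.63203032 -0.77389025] 444.618858610707
0.1 [ 2.12297603e-01  9.77204896e-01 -5.11832071e-04 -2.39349597e-04] [-0.55002221  0.0831376  -0.59728499]
```

View pics/scene0.png

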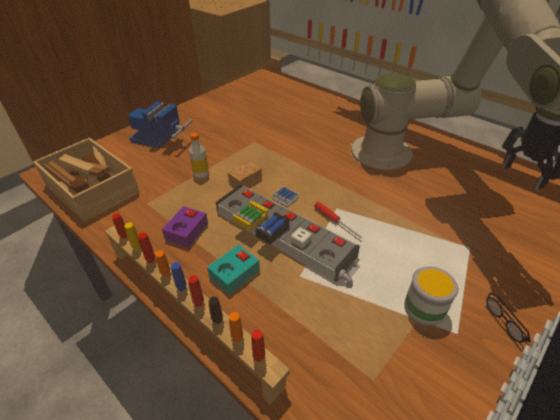

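View pics/side0.png

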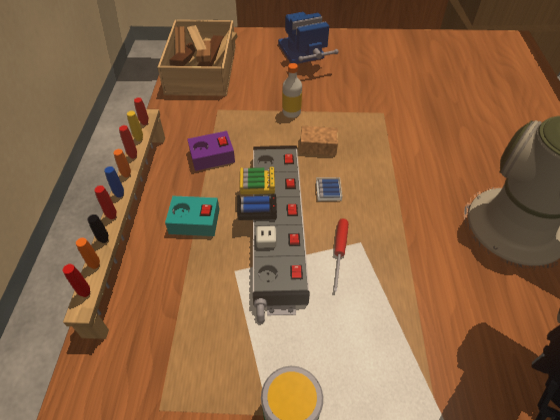

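Side view: five red rockers in the strip from its right end, at (289,159) spare, (290,184) yellow charger, (292,210) black charger, (294,239) USB and (297,272) spare. The turquoise (206,210) and purple (223,141) modules are separate look-alikes and are not to be touched. Next I triangulate the rockers.

```bash
cat >> h.py <<'E'
def reds(f,amin=15,amax=1e5,s=140):
    h=cv2.cvtColor(f['frame'],cv2.COLOR_RGB2HSV)
    m=(((h[...,0]<6)|(h[...,0]>173))&(h[...,1]>s)&(h[...,2]>70)).astype(np.uint8)
    n,l,st,c=cv2.connectedComponentsWithStats(m)
    return [(c[i],st[i,4],st[i,:4]) for i in range(1,n) if amin<st[i,4]<amax],l
E
python3 - <<'E'
from h import *
fs=[grab(n) for n in("scene","side")]
R=[[(c,a) for c,a,_ in reds(f)[0]] for f in fs]
for c,a in R[1]:
    if not(270<c[0]<310 and 150<c[1]<285): continue
    X=onplane(fs[1],c,.05); p=proj(fs[0],X)
    d=min(R[0],key=lambda q:np.linalg.norm(q[0]-p))
    x,e=tri(fs,[d[0],c]); print(c.round(1),a,X.round(4),p.round(1),d[0].round(1),d[1],x.round(4),np.round(e,4))
E
```

```text
[288.5 158.1] 71 [ 0.5494 -0.1567  0.05  ] [247.4 192.7] [247.6 193.2] 43 [ 0.5495 -0.1563  0.0493] [0.0008 0.0008]
[290.1 182.6] 67 [ 0.5433 -0.0714  0.05  ] [268.4 203.6] [267.8 203.6] 41 [ 0.5432 -0.0738  0.0481] [0.0004 0.0004]
[291.9 209. ] 97 [0.5373 0.0116 0.05  ] [290.2 215. ] [289.6 215.2] 55 [0.5372 0.0093 0.0475] [0.0002 0.0002]
[293.9 238.9] 92 [0.5313 0.0966 0.05  ] [314.1 227.5] [313.4 227.4] 55 [0.5312 0.0943 0.0478] [0.0006 0.0006]
[296.1 271.3] 114 [0.5253 0.1792 0.05  ] [339.1 240.5] [338.7 240.8] 60 [0.5252 0.1779 0.0478] [0. 0.]
```

```bash
cat >> h.py <<'E'
YAW=0.0726
EX=np.array([np.cos(YAW),np.sin(YAW),0]);EY=np.array([-np.sin(YAW),np.cos(YAW),0])
ph=np.pi/2+YAW
Q=[np.cos(ph/2),np.sin(ph/2),0,0]
E
python3 - <<'E'
from h import *
env.close_gripper(20)
mid=np.array([.5402,-.032,.2])
fs=[]
for i,o in enumerate((-.05,.0)):
    env.reach(list(mid+EX*o+[0,0,.05]),Q)
    f=grab("wrist",f'w{i}.png');fs.append(f)
    for c,a,b in reds(f,150)[0]: print(i,c.round(1),a,b,onplane(f,c,.05).round(4))
s=monitor.sense();print(s['clock'],s['position'],s['joints'],s['contact_force'],s['finger_gap'])
V=np.array(f['view']);print(-V[:3,:3].T@V[:3,3],V[2,:3])
E
```

```text
0 [230.2  94.1] 1737 [215  51  31  86] [0.4279 0.0592 0.05  ]
0 [331.6  65.6] 621 [321  51  22  32] [0.5306 0.0942 0.05  ]
0 [328. 149.] 468 [319 136  19  27] [0.5366 0.0104 0.05  ]
0 [509.  154.6] 494 [496 142  27  27] [0.7366 0.0192 0.05  ]
0 [324.9 220.5] 401 [316 209  19  24] [ 0.5425 -0.0719  0.05  ]
0 [323.3 282.9] 292 [314 274  17  23] [ 0.5497 -0.1532  0.05  ]
0 [452.1 331.2] 179 [442 325  18  16] [ 0.7258 -0.211   0.05  ]
1 [186.7  93.8] 1800 [172  50  30  87] [0.4326 0.0597 0.05  ]
1 [283.3  65.3] 571 [274  51  20  31] [0.5313 0.0944 0.05  ]
1 [282.9 148.6] 487 [273 136  20  27] [0.5372 0.011  0.05  ]
1 [464.5 154.6] 497 [452 142  26  28] [0.737  0.0193 0.05  ]
1 [282.5 220.5] 386 [274 210  18  23] [ 0.5429 -0.0717  0.05  ]
3.475 [ 0.5399473  -0.03145018  0.24961405] [-2.74873995e-01  3.36045164e-01  1.41788350e+00 -5.56483950e-05
  1.38870951e+00 -3.48567772e-01] [-0.36789863  0.36618506  0.66273248] 0.00014600612366542538
[0.53546044 0.03870241 0.39143019] [ 0.01933313 -0.27507005 -0.96122979]
```

View pics/w0.png

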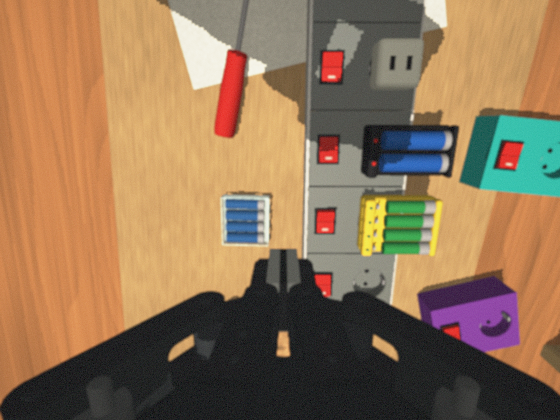

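The wrist view shows the rockers at (332,66) USB, (328,149) black charger and (325,221) yellow charger. The turquoise one (509,155) and purple one (452,331) stand off the strip. The black charger with two blue cells (410,150) and the yellow one with four green cells (400,225) fit the description. I'll confirm with a closer view.

```bash
python3 - <<'E'
from h import *
env.movel([.535,-.115,.15],0.12)
f=grab("wrist")
im=cv2.cvtColor(f['frame'],cv2.COLOR_RGB2BGR)
P=[]
for n,X in(("b",np.array([.5372,.0098,.048])),("y",np.array([.5432,-.0737,.048]))):
    p=proj(f,X);P.append(p);print(n,p)
for c,a,b in reds(f,150)[0]: print(c.round(1),a,b,onplane(f,c,.049).round(4))
P=np.array(P);x0,y0=(P.min(0)-[70,60]).astype(int);x1,y1=(P.max(0)+[130,60]).astype(int);x0=max(x0,0);y0=max(y0,0)
cr=im[y0:y1,x0:x1];k=min(800/cr.shape[1],600/cr.shape[0]);cr=cv2.resize(cr,None,fx=k,fy=k,interpolation=cv2.INTER_CUBIC)
for p in P: cv2.circle(cr,tuple(int(v) for v in (p-[x0,y0])*k),3,(0,255,0),-1)
cv2.imwrite('pics/c1.png',cr);print(x0,y0,k);np.savez('f1.npz',**{q:np.array(f[q]) for q in('frame','mtx','view')})
E
```

```text
b [298.18396991  44.13279052]
y [296.53714987 161.19781358]
[149.   17.9] 1237 [132   0  36  40] [0.4315 0.0184 0.049 ]
[298.2  43.9] 1176 [284  23  29  44] [0.5372 0.0097 0.049 ]
[296.4 159.7] 880 [284 143  27  36] [ 0.5429 -0.0724  0.049 ]
[297.9 249.1] 268 [283 242  25  18] [ 0.5508 -0.1483  0.049 ]
[478.6 330. ] 615 [466 316  26  32] [ 0.726  -0.2172  0.049 ]
226 0 2.7149321266968327
```

View pics/c1.png

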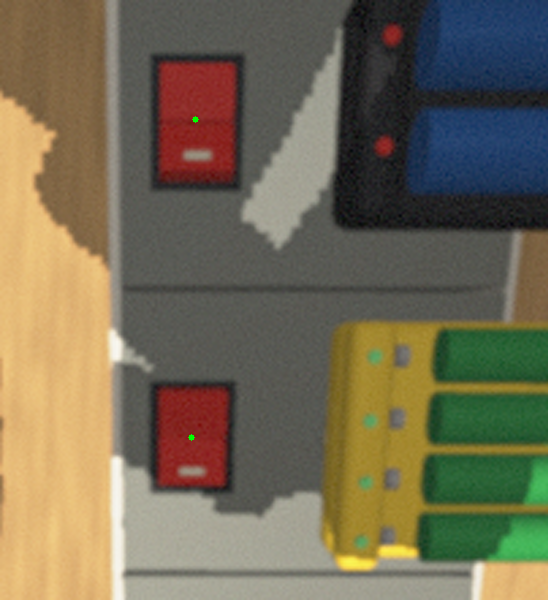

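The crop confirms both. The upper rocker (crop 196,120), with its white bar below, faces the black charger. The lower one (192,437) faces the yellow charger. The predicted hinge dots fall on the V lines. Now I press yellow's +y half.

```bash
cat >> h.py <<'E'
Yr=np.array([.5432,-.0737,0]);Br=np.array([.5372,.0098,0])
def press(c,s,off=.0165,zend=.047,g=8):
    p=c+EY*s*off
    env.movel(list(p+[0,0,.11]),.12); env.movel(list(p+[0,0,.06]),.06)
    r=env.movel(list(p+[0,0,zend]),.015,guard=g); q=monitor.sense()
    print('guard',r,q['position'].round(4) if hasattr(q['position'],'round') else q['position'],q['contact_force'],q['clock'])
    env.movel(list(p+[0,0,.11]),.1)
E
python3 - <<'E'
from h import *
press(Yr,1)
env.movel([.535,-.115,.15],0.12)
f=grab("wrist");cv2.imwrite('pics/c2.png',cv2.resize(cv2.cvtColor(f['frame'][0:221,226:428],cv2.COLOR_RGB2BGR),None,fx=2.7,fy=2.7,interpolation=cv2.INTER_CUBIC))
print(monitor.sense()['clock'])
E
```

```text
guard True [ 0.5421 -0.0569  0.048 ] [-1.08987634  0.49591493  5.36356688] 7.2667
8.8333
```

View pics/c2.png

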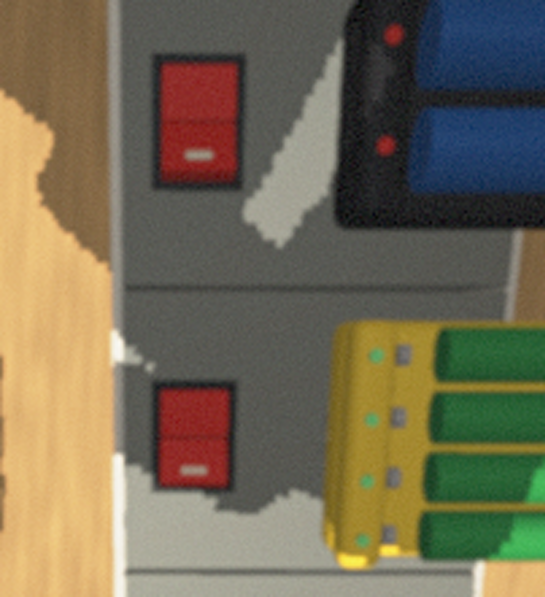

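The yellow rocker (195,437) now shows the same shading and hinge line as the OFF black one, and the press stopped at the level height of 48 mm. Next is black's -y half.

```bash
python3 - <<'E'
from h import *
press(Br,-1)
env.movel([.535,-.115,.15],0.12)
f=grab("wrist");cv2.imwrite('pics/c3.png',cv2.resize(cv2.cvtColor(f['frame'][0:221,226:428],cv2.COLOR_RGB2BGR),None,fx=2.7,fy=2.7,interpolation=cv2.INTER_CUBIC))
print(monitor.sense()['clock'])
E
```

```text
guard True [ 0.5386 -0.007   0.048 ] [-1.99041611  0.18593851  5.8852892 ] 11.725
13.6667
```

View pics/c3.png

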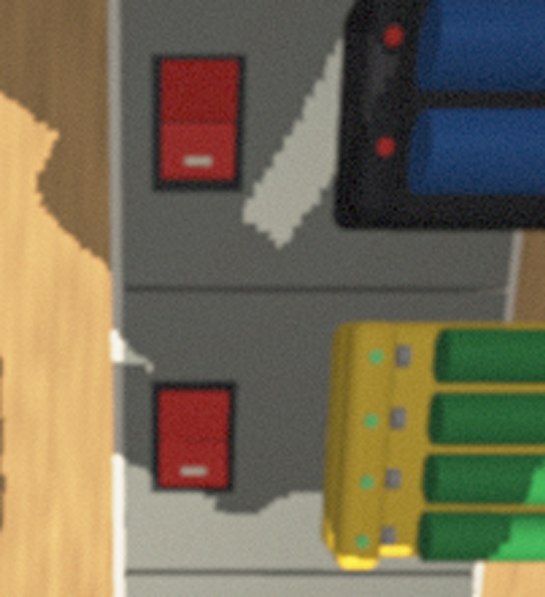

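The black rocker's shading flipped and its bar moved (row 155→161), so it is ON. For yellow, a quick numeric check of the half brightnesses before lifting away.

```bash
python3 - <<'E'
from h import *
f0=np.load('f1.npz')['frame'].astype(float); f=grab('wrist'); f1=f['frame'].astype(float)
for n,v in(('b',44),('y',161)):
    for nm,g in(('before',f0),('after',f1)):
        print(n,nm,'+y',g[v-13:v-3,288:306,0].mean().round(1),'-y',g[v+2:v+8,288:306,0].mean().round(1))
env.movel([.45,-.06,.30],.15); s=grab('side','s2.png')
cv2.imwrite('pics/s2c.png',cv2.resize(cv2.cvtColor(s['frame'][140:300,220:360],cv2.COLOR_RGB2BGR),None,fx=3.7,fy=3.7,interpolation=cv2.INTER_CUBIC))
print(monitor.sense()['clock'])
E
```

```text
b before +y 143.3 -y 137.5
b after +y 128.4 -y 143.9
y before +y 132.5 -y 142.3
y after +y 142.2 -y 141.9
15.125
```

View pics/s2c.png

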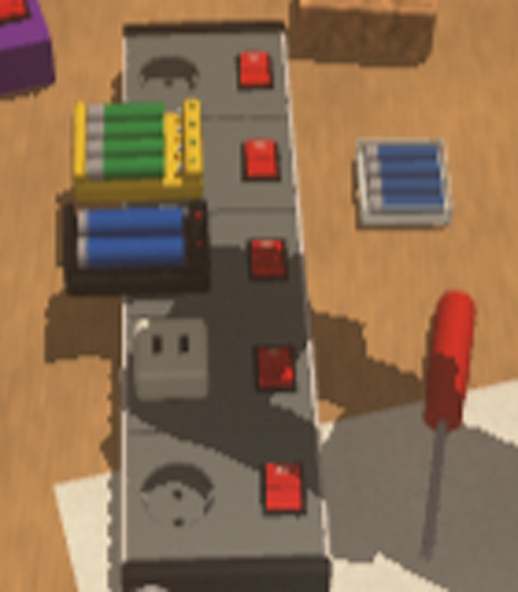

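The side view shows the yellow rocker (261,157) lit like the two OFF spares (255,68 and 283,487). The black rocker (267,257) looks like the ON USB rocker (275,367). Nothing else has moved and the hand is clear.

```bash
python3 -c "
from h import *
print(job.hand_in())"
```

```text
the job is handed in; nothing more can be done
None
```

The yellow charger's socket is switched off and the black charger's is on; nothing else had visibly moved, the hand is clear, and the job is handed in (no verdict came back).

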